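# Charge the glaze mill and lock its lid

### The job

Pour all five grinding balls from the copper cup into the tilted jar of the glaze mill, then stand the empty cup upright on the blue tile. Then swing the mill's lid shut and turn its black lock collar until the red pointer stands at the red locked mark beside the lid's tab. Do not drop the cup, and leave the kiln post, the saucers and the green bottle where they are.

Things in the scene. Friction and masses are not known exactly. Their poses are not given: they have to be found in the camera images.
- cup: Loose flared copper cup: foot 64, rim 100 mm across, 50 high, wall 3, 0.22 kg, holding the white balls. Origin at the centre of its underside, z up. A straight dark wooden handle, 14 mm wide (y), 16 high, sticks out along local -x, from 44 to 122 mm from the axis, its middle 40 mm above the underside; grip it about 85 mm from the axis.
- mill_mouth (a point): Centre of the cream mill jar's round mouth, in the rim's plane, 117 mm above the table. The fixed jar (inside 104 mm across, 74 deep; outside 114) leans 30 degrees towards the robot. Local z: jar axis, out of the mouth; local -x: to the rim's low side; local +x: to its high side, where the lid's hinge line lies 60 mm from this point in the rim's plane, along local y.
- lid (a joint): Lid angle, rad: 0 shut; about 2.1 upright, tab on top, outer face (with collar) away from the robot. Stiff hinge: it stays where left; 4 N at the tab moves it. Lid: aluminium disc 116 mm across, 10 thick; at its free edge a flat tab 34 mm wide, 8 thick, from 113 to 153 mm from the hinge line, its outer face 9 mm above the rim's plane when shut.
- collar (a joint): Lock collar angle, rad; grows clockwise as seen looking at the lid's outer face. The locked mark (red line on the lid, between collar and tab) is at 1.20, a white unlocked mark at 0. It turns from -0.2 to 1.7 with no catch at the mark, against about 0.12 N m of friction.
- collar_grip (a point): Point on the axis of the black ribbed collar, 22 mm above the lid's outer face. The collar, 56 mm across and 28 high, turns on the middle of the lid, 60 mm from the hinge line. Axes turn with it: local z is its axis, outward from the lid; local x points along the red pointer, a nib 10 mm wide, 12 high, close to the lid, reaching 42 mm from the axis.
- tile: Fixed blue glazed tile, 150 x 150 mm, 8 mm thick. Origin at the centre of its underside.
- ball0_center (a point): Centre of a white ceramic grinding ball, 18 mm across, 11 g.
- ball1_center (a point): Centre of a white ceramic grinding ball, 18 mm across, 11 g.
- ball2_center (a point): Centre of a white ceramic grinding ball, 18 mm across, 11 g.
- ball3_center (a point): Centre of a white ceramic grinding ball, 18 mm across, 11 g.
- ball4_center (a point): Centre of a white ceramic grinding ball, 18 mm across, 11 g.
- kiln_post: Bystander: cream kiln post, 48 mm round, 70 mm high. Origin at the centre of its underside.
- saucer_top: Bystander: upper of two stacked terracotta saucers, each 94 mm across and 17 mm high, nested 14 mm apart. Origin at the centre of its underside.
- celadon_bottle: Bystander: tall pale green bottle, 80 mm across, 205 mm high. Origin at the centre of its underside.

How it is judged (in metres and radians):
On the way, in this order (a step that is already met when the one before it is completed fails the run):
1. all five balls lie inside the mill jar, below its rim (z of ball0_center in the frame of mill_mouth between -0.085 and -0.012 m and x of ball0_center in the frame of mill_mouth between -0.046 and 0.046 m and y of ball0_center in the frame of mill_mouth between -0.046 and 0.046 m and z of ball1_center in the frame of mill_mouth between -0.085 and -0.012 m and x of ball1_center in the frame of mill_mouth between -0.046 and 0.046 m and y of ball1_center in the frame of mill_mouth between -0.046 and 0.046 m and z of ball2_center in the frame of mill_mouth between -0.085 and -0.012 m and x of ball2_center in the frame of mill_mouth between -0.046 and 0.046 m and y of ball2_center in the frame of mill_mouth between -0.046 and 0.046 m and z of ball3_center in the frame of mill_mouth between -0.085 and -0.012 m and x of ball3_center in the frame of mill_mouth between -0.046 and 0.046 m and y of ball3_center in the frame of mill_mouth between -0.046 and 0.046 m and z of ball4_center in the frame of mill_mouth between -0.085 and -0.012 m and x of ball4_center in the frame of mill_mouth between -0.046 and 0.046 m and y of ball4_center in the frame of mill_mouth between -0.046 and 0.046 m), for 0.2 s.
2. the empty cup stands upright on the tile, its centre within 40 mm of the tile's centre, released (horizontal distance between cup and tile below 0.04 m and z of cup in the frame of tile between 0.004 and 0.012 m and angle between cup's own z axis and vertical below 0.1 rad and contact force between the fingers and cup below 0.05 N), for 0.2 s.
3. the lid is shut, within 0.04 rad (collar not yet locked) (value of joint lid below 0.04 rad), for 0.2 s.
4. the collar stands at the locked mark, 1.20 rad within 0.09 rad (5 degrees) (value of joint lid below 0.04 rad and value of joint collar between 1.11 and 1.29 rad), for 0.2 s.
At the end, for the whole second after the job is handed in: All five balls are in the jar; the cup stands upright and still on the tile with its centre within 40 mm of the tile's centre; the lid is shut within 0.04 rad; the collar is at 1.20 rad within 0.09 rad (neither short of nor past the mark); the robot touches nothing (all of step 1 and all of step 4 and horizontal distance between cup and tile below 0.04 m and z of cup in the frame of tile between 0.004 and 0.012 m and angle between cup's own z axis and vertical below 0.1 rad and contact force between the arm and anything else below 0.5 N and contact force between the fingers and anything else below 0.05 N and linear speed of cup below 0.02 m/s).
It fails at once if the cup is dropped or knocked: it moves faster than 0.4 m/s while the fingers do not hold it (linear speed of cup above 0.4 m/s and contact force between the fingers and cup below 0.05 N).
It fails at once if the kiln post, the saucers (upper one) or the bottle is moved more than 25 mm (distance of any of kiln_post, saucer_top, celadon_bottle from where it was at the start of the episode above 0.025 m).
It also fails if it takes over 72 s, if anything falls off the work surface, if the arm or the gripper's body presses on something with over 40 N, if the wrist force passes 120 N, or if a joint passes its speed limit or range.

### The arm

A 6-joint arm with a two-finger parallel gripper is mounted at the origin on the work surface. World frame = base frame: x ahead of the robot, y to its left, z up, the work surface at z = 0. Lengths are in m, angles in degrees, forces in N, time in s.
With the tool pointing down it reaches from about 0.35 to 0.875 m from the base axis. Payload 4.2 kg.
Tool frame: the origin (TCP) lies on the centre line of the jaws, within the pads' length; the fingertips stand r.tip_extent ahead of it and the grasp point (between the pads) lies 11 mm behind it (r.tip_extent is the distance from the TCP to the fingertips, in m); z points along the fingers, y is the line along which they close (so a half turn about z gives the same grasp; the last joint's range is limited). The gripper opens to 87 mm and grips with 3 to 60 N. Pads are 19 mm wide; open, the fingers measure 117 mm over their backs; the gripper's body (75 mm by 190 mm) begins 51 mm behind the grasp point.
Start: joints at [-50.73, 22.042, 0.453, 0, -68.411, -14.817], TCP at [0.259, -0.569, 0.231] pointing down, gripper open.
Joint ranges: [-179.83, 179.83], [-69.29, 118.12], [-61.27, 80.66], [-181.25, 117.63], [-171.15, -9.14], [-177.46, 177.46]. Speed limits (degrees/s): [159.86, 159.86, 180, 180, 180, 180].

### API

Orientations are given as a 3x3 rotation matrix whose columns are the frame's x, y, z axes.
In Python, from station import r gives the robot as it stands.
- The arm moves only by the shell command python3 -m jog 'ROWS'. ROWS is text: rows parted by semicolons, each of 5 numbers parted by spaces: the opening, from 0 (shut) to 1 (fully open), then the shift along the world's x, y, z in mm, then the turn about the world's z in degrees. In form: hand dx dy dz roll; .... A call has 1 to 5 rows; each row shifts and turns the commanded pose from where the row before left it; what a row does not reach is not made up. A row lasts 1/8 s, in which the tool goes at most 62.5 mm and 10.7 degrees, less where a joint would pass 70% of its speed; a pose out of reach is approached as far as the arm can. A call is refused whole if a number of a shift passes 62.5 or a number of a turn 10.7, either way. A call with a gripper value outside its range is refused whole. The fingers move at their own pace and stop on an object; the grip force is fixed at half the most. Time passes only in rows, so rows that do not move let the fingers close. It gives the time, the measured TCP pose, the force, the opening and the grip force at its end, in the units of the state.
- r.sense(): the state, without advancing time (a new reading comes with each control period).
- r.capture(name): name is "scene" or "top" or "wrist"; returns a dict with "pixels" (420x560x3 uint8, red, green, blue), "fovy" (degrees; the focal length in pixels is half the picture's height over the tangent of half this angle, whatever the lens; pixels are square), "cx", "cy" (the principal point, pixels), "origin" and "orientation" of the camera in the world; the wrist camera has in their place "T_tool_cam" (4x4, takes a point from camera to tool coordinates, whose origin is the TCP and whose axes are the flange's). Camera axes: x right, y down, z forward; pixel columns grow to the right and rows downward; lengths in m; the calibration is good to about 2 mm. A picture is of the moment at which its call begins: read the wrist's pose just before it. There is no depth.
- r.finish_job(): hands the job in; it is judged then, once.
The state is a dict: "time_s": time; "joints": joint angles; "joint_velocities": joint speeds; "effort": joint torques, N m; "tcp_pos": TCP position; "ee_rot": TCP orientation; "wrist_force": force on the tool from outside, world axes, zero at the start; "moment": the same for the moment, N m; "gripper_width": opening from 0.0 (shut) to 1.0 (fully open); "gripper_force": force on a finger pad.
Only numpy, scipy, OpenCV 4.12 (cv2) and the standard library are available. Lean on these libraries where they do the work, as an engineer would, in place of code of your own. Each camera call takes 0.05 s, during which the arm holds its last target. There are 200 camera calls.

## Working session

There is one attempt and no reset: what is moved stays moved. The work goes in short steps, Python scripts to look and compute and a shell command to move; the robot and the scene stay as the last step left them, time stands still between calls to the robot, and variables do not carry over. Pictures are saved under pics/ and viewed, at most 10 in all, crops included, and the job is handed in when it is done.

```bash
mkdir -p pics; ls; cat > h.py <<'E'
import numpy as np, cv2
from station import r
def cap(n):
    s=r.sense(); c=r.capture(n); p=c['pixels']; f=p.shape[0]/2/np.tan(np.radians(c['fovy'])/2)
    if n=='wrist':
        T=np.array(c['T_tool_cam']); R=np.array(s['ee_rot']); o=np.array(s['tcp_pos'])+R@T[:3,3]; R=R@T[:3,:3]
    else: o=np.array(c['origin']); R=np.array(c['orientation'])
    return dict(p=p,f=f,cx=c['cx'],cy=c['cy'],o=o,R=R)
def ray(c,u,v):
    d=c['R']@np.array([(u-c['cx'])/c['f'],(v-c['cy'])/c['f'],1]); return c['o'],d/np.linalg.norm(d)
def onz(c,u,v,z):
    o,d=ray(c,u,v); return o+d*(z-o[2])/d[2]
def tri(c1,a,c2,b):
    o1,d1=ray(c1,*a); o2,d2=ray(c2,*b)
    t=np.linalg.lstsq(np.c_[d1,-d2],o2-o1,rcond=None)[0]
    p,q=o1+t[0]*d1,o2+t[1]*d2; return (p+q)/2,np.linalg.norm(p-q)
def proj(c,P):
    q=c['R'].T@(np.asarray(P)-c['o']); return c['cx']+c['f']*q[0]/q[2],c['cy']+c['f']*q[1]/q[2]
def save(c,name): cv2.imwrite('pics/'+name,cv2.cvtColor(c['p'],cv2.COLOR_RGB2BGR))
E
python3 - <<'E'
from h import *
s=r.sense(); print(s['tcp_pos'],np.round(s['ee_rot'],3).tolist(),r.tip_extent,s['gripper_width'],s['gripper_force'])
for n in('scene','top'):
    c=cap(n); save(c,n+'0.png'); print(n,c['o'],c['R'].round(3).tolist(),c['f'],c['cx'],c['cy'])
E
```

```text
pics
[ 0.25850473 -0.56840403  0.22946629] [[-0.91, -0.414, -0.001], [-0.414, 0.91, 0.002], [0.0, 0.002, -1.0]] 0.008 0.9963726100834019 0.0
scene [ 1.1327763  -0.03467347  1.02921468] [[-0.051, 0.864, -0.502], [0.999, 0.039, -0.033], [-0.009, -0.503, -0.864]] 543.6489706138228 275.6958847143681 209.164194235229
top [ 0.45454743 -0.07915754  1.08443361] [[-0.021, -0.987, 0.161], [-1.0, 0.018, -0.016], [0.013, -0.161, -0.987]] 402.6077354015862 283.76003955578375 205.98083475159723
```

View pics/scene0.png

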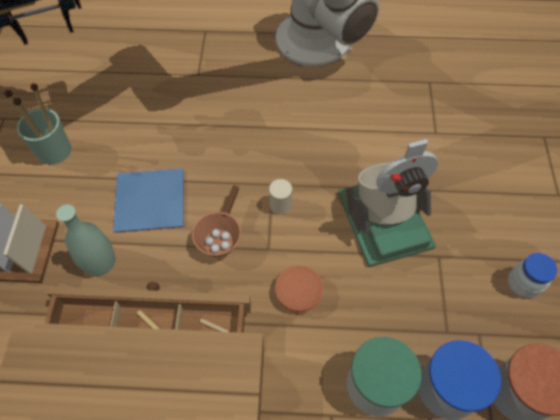

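View pics/top0.png

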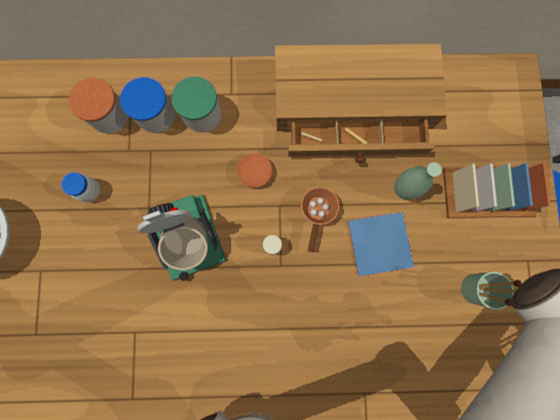

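```bash
python3 - <<'E'
from h import *
T=cap('top');S=cap('scene')
print('cup',onz(T,320,206,.05),onz(S,216,235,.05)); print('handle end',onz(T,314,250,.04),onz(S,235,188,.04))
print('mouth',onz(T,184,247,.117),onz(S,390,190,.117)); print('tile',onz(T,381,243.5,.008),onz(S,150,200,.008))
def crop(c,x,y,w,h,k): return cv2.resize(c['p'][y:y+h,x:x+w],(w*k,h*k),interpolation=cv2.INTER_CUBIC)
a=crop(T,130,190,100,100,4);b=crop(S,330,130,100,100,4)  # 400x400
d=crop(T,280,180,133,66,3);e=crop(S,180,180,133,66,3)
im=np.vstack([np.hstack([a,b]),np.hstack([cv2.resize(d,(400,198)),cv2.resize(e,(400,198))])])
cv2.imwrite('pics/crop1.png',cv2.cvtColor(im,cv2.COLOR_RGB2BGR))
E
```

```text
cup [ 0.62168574 -0.19022142  0.05      ] [ 0.63043227 -0.18990496  0.05      ]
handle end [ 0.50839043 -0.17170178  0.04      ] [ 0.50979411 -0.1626092   0.04      ]
mouth [0.51777931 0.14554037 0.117     ] [0.54907969 0.15423937 0.117     ]
tile [ 0.52375316 -0.35460731  0.008     ] [ 0.52925856 -0.35093526  0.008     ]
```

View pics/crop1.png

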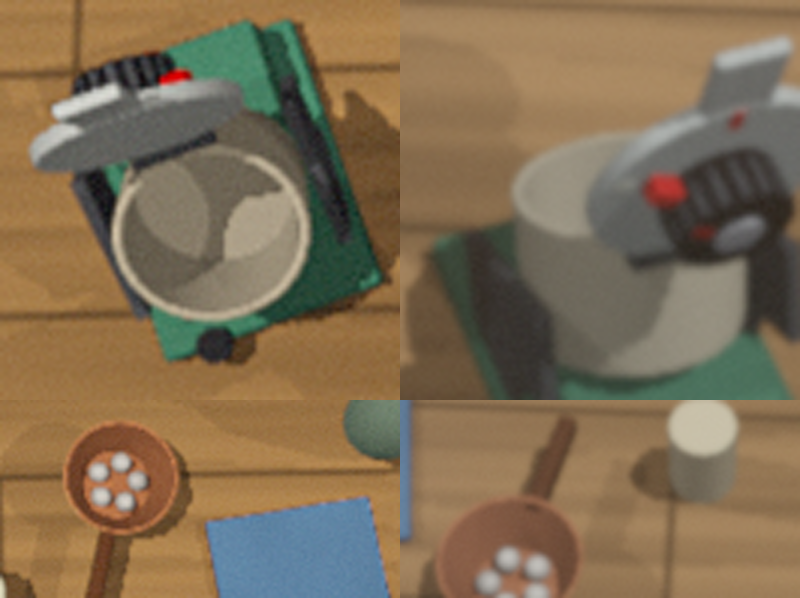

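```bash
python3 -m jog '1 33 47 0 -4.25;1 33 47 0 -4.25;1 33 47 0 -4.25;1 33 47 0 -4.25;1 33 47 0 -4.25'; python3 -m jog '1 33 47 0 -4.25;1 33 47 0 -4.25;1 33 47 0 -4.25;1 0 0 0 0'
python3 - <<'E'
from h import *
W=cap('wrist');save(W,'w1.png');print(W['o'],W['R'].round(2).tolist(),W['f'],W['cx'],W['cy'])
for P in[(.622,-.19,.05),(.51,-.17,.04),(.516,.15,.117)]: print(proj(W,P))
E
```

```text
time_s: 0.82
tcp_pos: [0.4245, -0.3323, 0.2306]
ee_rot: [[-0.999, -0.053, 0.0], [-0.053, 0.999, -0.0], [-0.0, -0.0, -1.0]]
wrist_force: [0.3, 0.3, 0.8]
gripper_width: 1.003
gripper_force: 0.0
time_s: 1.32
tcp_pos: [0.5245, -0.19, 0.2302]
ee_rot: [[-0.987, 0.161, -0.0], [0.161, 0.987, 0.0], [0.0, 0.0, -1.0]]
wrist_force: [0.1, 0.8, -0.0]
gripper_width: 1.003
gripper_force: 0.0
[ 0.45228217 -0.17832893  0.38491993] [[0.16, 0.95, 0.26], [0.99, -0.16, -0.04], [0.0, 0.27, -0.96]] 351.24397899309 278.98217394616495 211.20836136931325
(np.float64(293.70642285796737), np.float64(281.20909475136824))
(np.float64(296.3311043403113), np.float64(171.84221814808998))
(np.float64(728.2640309882711), np.float64(127.52146500945328))
```

View pics/w1.png

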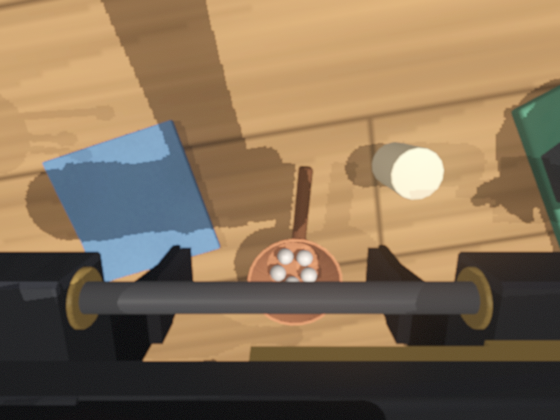

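```bash
python3 - <<'E'
from h import *
W=cap('wrist')
h=cv2.cvtColor(W['p'],cv2.COLOR_RGB2HSV);g=W['p'].astype(int)
roi=np.zeros(g.shape[:2],bool);roi[160:238,285:325]=1
m=roi&(g.sum(2)<200)
ys,xs=np.nonzero(m);print(len(xs))
for v in range(164,238,8):
    u=xs[ys==v]; 
    if len(u):print(v,u.min(),u.max(),onz(W,u.mean(),v,.046).round(4))
print('cup',onz(W,295,281,.05),onz(W,248,281,.05),onz(W,342,281,.05))
hd=m
E
```

```text
53
180 301 301 [ 0.5164 -0.1682  0.046 ]
188 301 301 [ 0.5243 -0.1693  0.046 ]
204 299 299 [ 0.54   -0.1737  0.046 ]
212 298 299 [ 0.5481 -0.1754  0.046 ]
220 297 297 [ 0.5562 -0.1781  0.046 ]
228 297 297 [ 0.5645 -0.1794  0.046 ]
cup [ 0.62061471 -0.1901275   0.05      ] [ 0.61260745 -0.23869667  0.05      ] [ 0.6286239  -0.14154666  0.05      ]
```

```bash
python3 -m jog '0.5 12.5 18 -50 -2;0.5 0 0 -50 0;0.5 0 0 -50 0;0.5 0 0 -40 0;0.5 0 0 -11 0'; python3 -m jog '0.5 0 0 0 0;0 0 0 0 0;0 0 0 0 0;0 0 0 0 0;0 0 0 0 0'; python3 -m jog '0 0 0 10 0;0 0 0 20 0;0 0 0 0 0'
python3 - <<'E'
from h import *
s=r.sense();print(s['gripper_width'],s['gripper_force'],s['wrist_force'],s['moment'])
S=cap('scene');T=cap('top');
a=cv2.resize(S['p'][130:280,160:310],(400,400),interpolation=2);W=cap('wrist')
cv2.imwrite('pics/g1.png',cv2.cvtColor(np.hstack([a,W['p'][100:400,130:430][:,:300]].copy() if 0 else [a,cv2.resize(W['p'],(400,400))]),cv2.COLOR_RGB2BGR))
E
```

```text
time_s: 2.05
tcp_pos: [0.5327, -0.1761, 0.0272]
ee_rot: [[-0.979, 0.202, -0.006], [0.202, 0.979, 0.0], [0.006, -0.001, -1.0]]
wrist_force: [-0.3, -0.5, 1.5]
gripper_width: 0.546
gripper_force: 0.0
time_s: 2.68
tcp_pos: [0.5357, -0.1747, 0.0302]
ee_rot: [[-0.98, 0.2, 0.002], [0.2, 0.98, 0.0], [-0.001, 0.0, -1.0]]
wrist_force: [0.6, 2.1, 1.4]
gripper_width: 0.16
gripper_force: 29.7
time_s: 3.05
tcp_pos: [0.5358, -0.175, 0.0607]
ee_rot: [[-0.98, 0.2, 0.002], [0.2, 0.98, -0.0], [-0.002, 0.0, -1.0]]
wrist_force: [0.3, 0.7, -2.6]
gripper_width: 0.158
gripper_force: 30.0
0.15795145369805003 29.999867202714086 [ 0.31079106  0.69844105 -2.61312212] [ 0.03497463  0.1459484  -0.04060733]
```

View pics/g1.png

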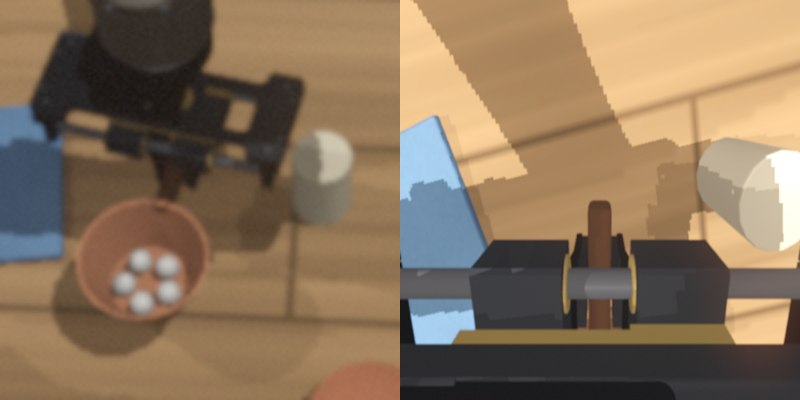

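```bash
python3 -m jog '0 0 0 -12 0;0 0 0 -13 0;0 0 0 0 0' | grep -E 'tcp|force|width'; for h in 1; do python3 -m jog '0.1 0 0 0 0;0.1 0 0 0 0'; python3 -m jog '0.14 0 0 0 0;0.14 0 0 0 0'; python3 -m jog '0.155 0 0 0 0;0.155 0 0 0 0';done | grep -E 'force|width'
```

```text
tcp_pos: [0.5344, -0.1749, 0.0331]
wrist_force: [-1.3, 0.5, 0.1]
gripper_width: 0.158
gripper_force: 30.0
wrist_force: [0.2, 0.6, -3.1]
gripper_width: 0.161
gripper_force: 30.0
wrist_force: [-0.3, -0.3, -3.0]
gripper_width: 0.159
gripper_force: 30.0
wrist_force: [-0.6, 0.3, -2.2]
gripper_width: 0.158
gripper_force: 15.0
```

```bash
for h in 1; do python3 -m jog '0.157 0 0 0 0;0.157 0 0 0 0';  python3 -m jog '0.158 0 0 0 0;0.158 0 0 0 0';python3 -m jog '0.159 0 0 0 0;0.159 0 0 0 0';python3 -m jog '0.159 0 0 0 0;0.159 0 0 0 0';done | grep -E 'force|width|tcp'
python3 -c "
from station import r
print(r.sense()['moment'],r.sense()['time_s'])"
```

```text
tcp_pos: [0.5354, -0.1749, 0.0347]
wrist_force: [-0.3, 0.1, -2.7]
gripper_width: 0.158
gripper_force: 9.9
tcp_pos: [0.5354, -0.1749, 0.0347]
wrist_force: [-1.0, 0.2, -1.5]
gripper_width: 0.159
gripper_force: 7.3
tcp_pos: [0.5354, -0.1749, 0.0346]
wrist_force: [-0.5, -0.3, -0.6]
gripper_width: 0.159
gripper_force: 4.8
tcp_pos: [0.5353, -0.1749, 0.0346]
wrist_force: [-0.4, 0.2, -1.4]
gripper_width: 0.156
gripper_force: 4.8
[ 0.0080207   0.1024186  -0.01440394] 5.325
```

```bash
python3 -m jog '0 0 0 0 0;0 0 0 0 0;0 0 0 20 0;0 0 0 40 0;0 0 0 45 0' | grep -E 'force|tcp'; python3 -m jog '0 0 0 45 0;0 0 0 45 0;0 0 0 29 0;0 -2 10 0 10;0 -2 10 0 10'| grep -E 'force|tcp';python3 -m jog '0 -2 10 0 10;0 -2 10 0 10;0 -2 10 0 10;0 -2 10 0 10;0 -2 10 0 10'| grep -E 'force|tcp';python3 -m jog '0 -2 10 0 10;0 -2 10 0 10;0 -2 10 0 10;0 -2 10 0 10;0 -2 10 0 10'| grep -E 'force|tcp|rot'
python3 - <<'E'
from h import *
T=cap('top');S=cap('scene');W=cap('wrist')
for c in(T,S,W): print(np.round(proj(c,(.515,.148,.117)),1), np.round(proj(c,(.564,.165,.147)),1))
a=T['p'][170:310,110:310];b=S['p'][110:250,290:490]
im=np.vstack([np.hstack([cv2.resize(x,(400,280),interpolation=cv2.INTER_CUBIC) for x in(a,b)]),cv2.resize(W['p'],(400,300)).repeat(1,0) if 0 else np.hstack([cv2.resize(W['p'],(400,300)),np.zeros((300,400,3),np.uint8)])])
cv2.imwrite('pics/g2.png',cv2.cvtColor(im,cv2.COLOR_RGB2BGR))
E
```

```text
tcp_pos: [0.534, -0.1747, 0.1393]
wrist_force: [1.4, -0.3, -3.9]
gripper_force: 30.0
tcp_pos: [0.5304, -0.1545, 0.2581]
wrist_force: [0.8, 0.3, -3.8]
gripper_force: 30.0
tcp_pos: [0.5204, -0.1045, 0.2577]
wrist_force: [-0.2, 0.5, -3.3]
gripper_force: 30.0
tcp_pos: [0.5107, -0.0546, 0.2579]
ee_rot: [[0.322, -0.947, -0.001], [-0.947, -0.322, 0.0], [-0.0, 0.001, -1.0]]
wrist_force: [0.8, 0.0, -3.2]
gripper_force: 30.0
[182.9 248.2] [173.  226.5]
[385.9 175.5] [398.8 188.5]
[211.5 384. ] [149.7 408.4]
```

View pics/g2.png

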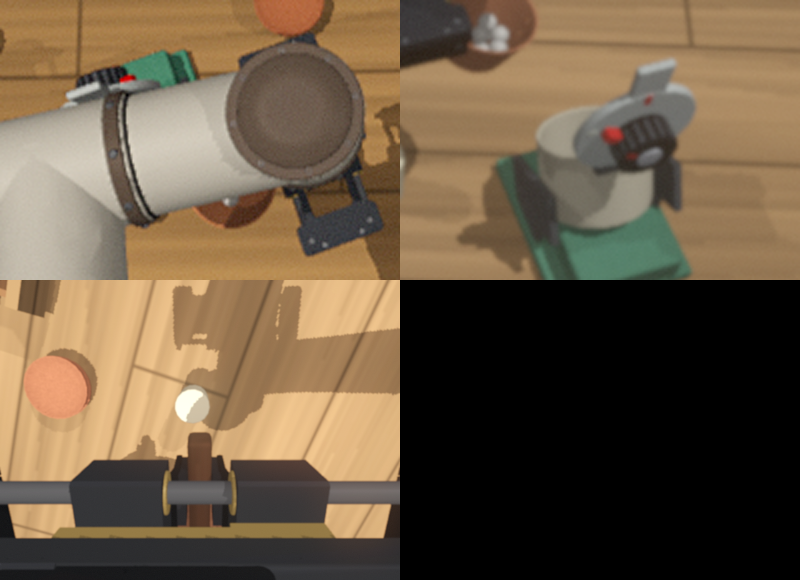

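```bash
cat > m.py <<'E'
from h import *
s=r.sense();R=np.array(s['ee_rot']);print('t',round(s['time_s'],2),'F',np.round(s['wrist_force'],1),'Mtool',np.round(R.T@np.array(s['moment']),3),'w',round(s['gripper_width'],4),'g',round(s['gripper_force'],1))
E
python3 -m jog '0 2 27 0 0;0 2 27 0 0;0 2 27 0 0;0 2 27 0 0;0 2 27 0 0' >/dev/null; python3 -m jog '0 1 27 0 0;0 0 0 0 0;0 0 0 0 0' | grep tcp; python3 m.py
for i in 1; do python3 -m jog '0.157 0 0 0 0;0.157 0 0 0 0'>/dev/null; python3 m.py; python3 -m jog '0.1575 0 0 0 0;0.1575 0 0 0 0'>/dev/null; python3 m.py; done
python3 - <<'E'
from h import *
S=cap('scene');cv2.imwrite('pics/g3.png',cv2.cvtColor(cv2.resize(S['p'][60:260,300:500],(600,600),interpolation=2),cv2.COLOR_RGB2BGR))
E
```

```text
tcp_pos: [0.5221, 0.1066, 0.2582]
t 8.97 F [ 0.5  0.4 -3.4] Mtool [-0.09   0.229  0.012] w 0.1583 g 30.0
t 9.22 F [ 0.3  0.3 -1.7] Mtool [-0.066 -0.134  0.025] w 0.1603 g 11.6
t 9.47 F [ 0.2 -1.4 -2.6] Mtool [-0.138  0.586 -0.008] w 0.1618 g 9.9
```

View pics/g3.png

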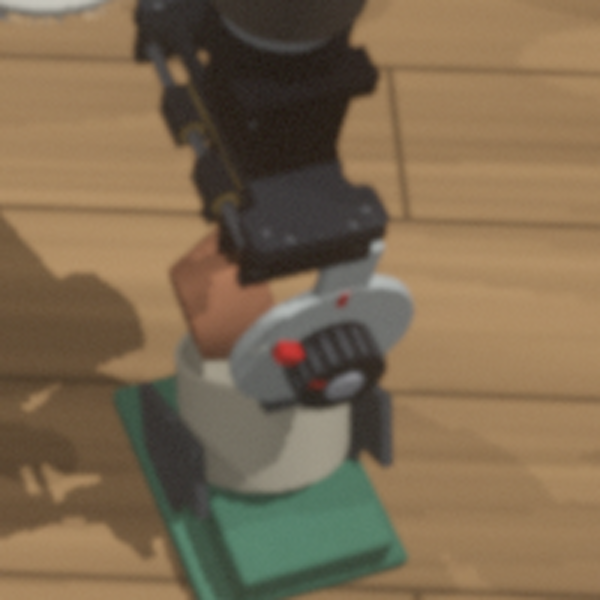

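```bash
python3 -m jog '0 0 0 0 0;0 0 0 0 0;0 0 0 0 0;0 0 0 0 0'>/dev/null; python3 m.py; for i in 1 2 3; do python3 -m jog '0 0 0 0 0'>/dev/null; python3 m.py; done
python3 - <<'E'
from h import *
S=cap('scene');W=cap('wrist');save(W,'w2.png')
p=S['p'].astype(int);m=((p.min(2)>165)&(p.max(2)-p.min(2)<25)).astype(np.uint8)
n,_,st,ce=cv2.connectedComponentsWithStats(m)
for i in range(1,n):
    if st[i,4]>8 and 60<ce[i][1]<320: print(st[i],ce[i].round(0))
E
```

```text
t 10.03 F [ 1.1  0.1 -3.5] Mtool [-0.076 -0.067 -0.038] w 0.1552 g 30.0
t 10.15 F [-0.7 -0.5 -3.1] Mtool [-0.164 -0.039 -0.006] w 0.1594 g 30.0
t 10.28 F [ 0.2  0.6 -2.6] Mtool [-0.081 -0.013  0.034] w 0.156 g 30.0
t 10.4 F [-0.1  0.  -3.6] Mtool [-0.113 -0.028 -0.005] w 0.1614 g 30.0
[424 152   9   4  19] [428. 154.]
[392 160  12   5  24] [397. 162.]
[ 58 206  15  13 114] [ 65. 213.]
```

View pics/w2.png

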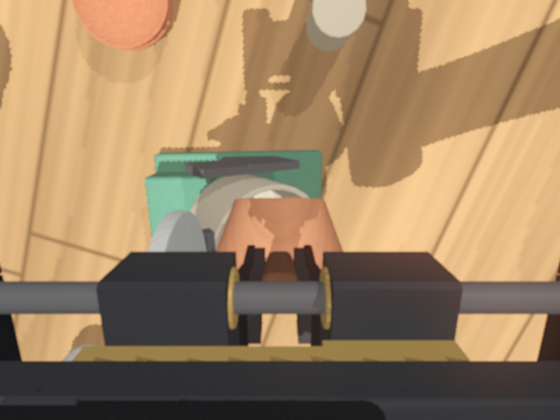

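```bash
python3 -m jog '0 -2 6 0 0;0 2 -6 0 0;0 -2 6 0 0;0 2 -6 0 0;0 0 0 0 0'>/dev/null; python3 m.py;  python3 -m jog '0 0 0 6 0;0 0 0 -6 0;0 4 1 0 0;0 -4 -1 0 0;0 0 0 0 0'>/dev/null; python3 m.py
python3 -m jog '0 4 -12 12 0;0 12 -36 12 0;0 12 -36 0 0;0 12 -36 0 0;0 0 0 0 0'|grep tcp
python3 - <<'E'
from h import *
W=cap('wrist');S=cap('scene');T=cap('top')
print(proj(W,(.518,.15,.117)),proj(S,(.518,.15,.117)),proj(T,(.518,.15,.117)))
im=np.vstack([np.hstack([cv2.resize(T['p'][200:300,130:230],(400,300),interpolation=2),cv2.resize(S['p'][80:230,290:490],(400,300),interpolation=2)]),np.hstack([cv2.resize(W['p'],(400,300)),cv2.resize(W['p'][180:300,150:310],(400,300),interpolation=2)])])
cv2.imwrite('pics/g4.png',cv2.cvtColor(im,cv2.COLOR_RGB2BGR))
E
```

```text
t 11.12 F [ 0.6  0.4 -2.9] Mtool [-0.059 -0.025 -0.026] w 0.16 g 30.0
t 11.75 F [-0.4  0.  -2.7] Mtool [-0.092 -0.039  0.003] w 0.1602 g 30.0
tcp_pos: [0.563, -0.0157, 0.2833]
(np.float64(270.7541776900985), np.float64(351.95470023517436)) (np.float64(387.0261030765868), np.float64(176.81868472545074)) (np.float64(182.12714928940017), np.float64(246.94468613668033))
```

View pics/g4.png

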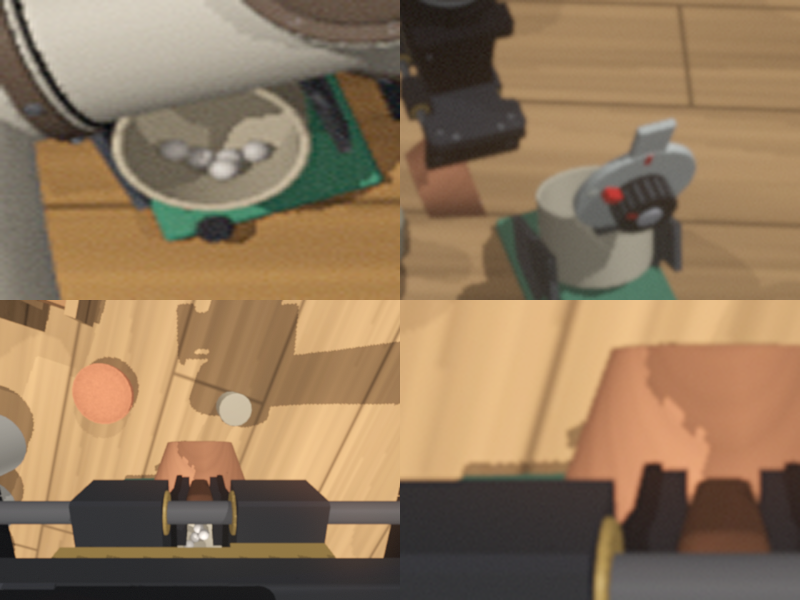

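```bash
python3 -m jog '0 0 -15 0 -10;0 0 -15 0 -10;0 0 -15 0 -10;0 0 -15 0 -10;0 0 -15 0 -10' >/dev/null; python3 -m jog '0 0 -15 0 -10;0 0 -15 0 -10;0 0 -15 0 -10;0 0 -15 0 -10;0 0 -15 0 -10'|grep -E "tcp|force"
python3 - <<'E'
from h import *
for n in('scene','top'):
    p=cv2.imread(f'pics/{n}0.png');c=cap(n);h=cv2.cvtColor(p,cv2.COLOR_BGR2HSV)
    m=cv2.inRange(h,(100,110,60),(118,255,255));k,_,st,ce=cv2.connectedComponentsWithStats(m)
    for i in range(1,k):
        if st[i,4]>1500: print(n,'tile',st[i],onz(c,*ce[i],.008).round(4))
    m=cv2.inRange(h,(65,30,40),(95,160,200));k,l,st,ce=cv2.connectedComponentsWithStats(m)
    for i in range(1,k):
        if st[i,4]>400:
            ys,xs=np.nonzero(l==i);print(n,'green',st[i],ce[i].round(),[onz(c,st[i,0]+st[i,2]/2,v,0).round(3).tolist() for v in(st[i,1],st[i,1]+st[i,3])])
E
```

```text
tcp_pos: [0.5624, -0.1623, 0.283]
wrist_force: [-0.8, 0.2, -2.3]
gripper_force: 30.0
scene tile [ 429  341   72   70 3894] [0.8781 0.2922 0.008 ]
scene green [  19  111   50   52 1208] [ 46. 139.] [[0.282, -0.657, 0.0], [0.436, -0.616, 0.0]]
scene green [ 59 207  48  54 848] [ 82. 235.] [[0.549, -0.498, 0.0], [0.678, -0.468, 0.0]]
scene green [ 369  213   65   43 1591] [401. 236.] [[0.532, 0.2, 0.0], [0.636, 0.193, 0.0]]
scene green [ 352  338   70   70 3785] [386. 372.] [[0.812, 0.154, 0.0], [0.94, 0.148, 0.0]]
top tile [ 120   77   46   43 1541] [0.9446 0.2953 0.008 ]
top green [ 172   77   45   43 1501] [194.  98.] [[1.012, 0.152, 0.0], [0.882, 0.15, 0.0]]
top green [ 167  196   58   84 1142] [199. 234.] [[0.664, 0.143, 0.0], [0.438, 0.139, 0.0]]
```

```bash
python3 -m jog '0 -2 -48 0 -9;0 -2 -48 0 0;0 -2 -48 0 0;0 -2 -47 0 0;0 0 0 -40 0' >/dev/null; python3 -m jog '0 0 0 -50 0;0 0 0 -42 0;0.155 0 0 0 0;0.155 0 0 0 0'|grep -E "tcp"; python3 m.py; python3 -m jog '0.155 0 0 -12 0;0.155 0 0 -8 0;0.155 0 0 0 0'|grep tcp; python3 m.py;python3 -m jog '0.155 -10 0 -4 0;0.155 -10 0 -3 0;0.155 0 0 0 0'|grep tcp; python3 m.py
python3 - <<'E'
from h import *
S=cap('scene');p=S['p'];h=cv2.cvtColor(p,cv2.COLOR_RGB2HSV)
m=cv2.inRange(h,(3,90,60),(12,255,255));k,l,st,ce=cv2.connectedComponentsWithStats(m)
for i in range(1,k):
    if st[i,4]>150: print(st[i],ce[i].round())
save(S,'s_now.png')
E
```

```text
tcp_pos: [0.5559, -0.3541, 0.1528]
t 15.0 F [ 0.2 -0.  -1.9] Mtool [ 0.029 -0.072 -0.032] w 0.1591 g 17.4
tcp_pos: [0.5541, -0.3539, 0.1312]
t 15.38 F [-1.8  1.2  1.2] Mtool [-0.298  0.325 -0.006] w 0.1573 g 17.1
tcp_pos: [0.5354, -0.3543, 0.1266]
t 15.75 F [0.2 2.9 8.5] Mtool [-1.207 -0.144 -0.045] w 0.1629 g 17.4
[ 116  185   46   44 1475] [140. 207.]
[ 274  266   49   48 1808] [298. 289.]
[ 508  344   52   72 3055] [537. 377.]
```

```bash
python3 -m jog '0.155 -13 0 -1 0;0.155 -13 0 -1 0;0.155 -13 0 -2 0;0.155 0 0 0 0'|grep tcp; python3 m.py; python3 -m jog '0.155 -10 0 -3 0;0.155 -10 0 -4 0;0.155 -10 0 -4 0;0.155 -10 0 -5 0;0.155 0 0 0 0'|grep tcp; python3 m.py
python3 - <<'E'
from h import *
S=cap('scene');p=S['p'];cv2.imwrite('pics/x.png',cv2.cvtColor(cv2.resize(np.hstack([cv2.imread('pics/s_now.png')[120:300,80:220,::-1],p[120:300,80:220]]),(800,514),interpolation=2),cv2.COLOR_RGB2BGR))
E
```

```text
tcp_pos: [0.4927, -0.3541, 0.1194]
t 16.3 F [-3.  -0.2  3.1] Mtool [ 0.059  0.874 -0.022] w 0.1596 g 16.0
tcp_pos: [0.4534, -0.3537, 0.1029]
t 16.93 F [-0.5 -0.7 -0.1] Mtool [0.104 0.226 0.027] w 0.1582 g 15.6
```

View pics/x.png

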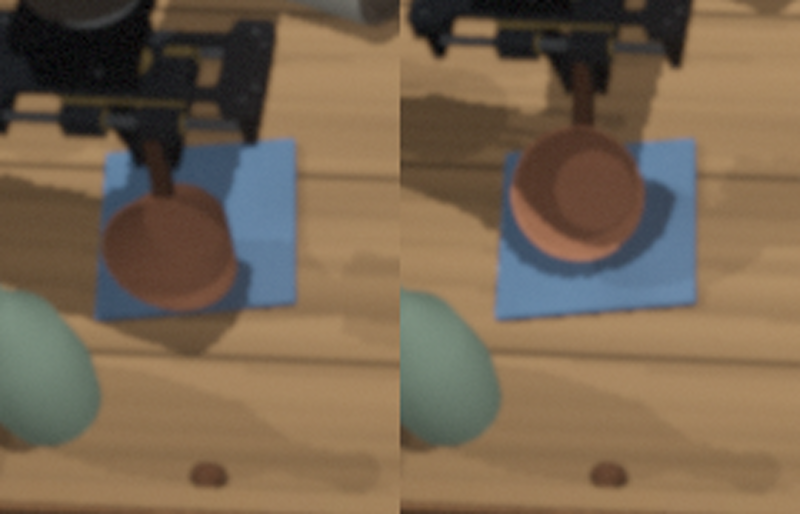

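```bash
python3 -m jog '0.155 -9 0 -6 0;0.155 -8 0 -7 0;0.155 -8 0 -8 0;0.155 -7 0 -8 0;0.155 0 0 0 0'|grep tcp; python3 m.py; python3 -m jog '0.155 -6 0 -9 0;0.155 -6 0 -9 0;0.155 -5 0 -9 0;0.155 -4 0 -10 0;0.155 0 0 0 0'|grep tcp; python3 m.py
```

```text
tcp_pos: [0.4219, -0.3537, 0.0736]
t 17.6 F [ 0.1 -0.2 -0.2] Mtool [ 0.094 -0.035  0.012] w 0.1567 g 15.5
tcp_pos: [0.4014, -0.3538, 0.0367]
t 18.23 F [ 1.1  0.1 -0.3] Mtool [ 0.121 -0.102  0.025] w 0.1557 g 15.4
```

```bash
python3 -m jog '0.157 0 0 -2 0;0.157 0 0 0 0;0 0 0 0 0;0 0 0 0 0'|grep tcp; python3 m.py; python3 -m jog '0 0 0 6 0;0 10 0 4 0;0 20 0 0 0;0 9 0 0 0;0 0 0 0 0'|grep tcp; python3 m.py
python3 - <<'E'
from h import *
T=cap('top');S=cap('scene')
for n,c in(('t',T),('s',S)):
    p=c['p'];h=cv2.cvtColor(p,cv2.COLOR_RGB2HSV);m=cv2.inRange(h,(2,100,50),(13,255,255))
    x,y=np.round(proj(c,(.527,-.353,.05))).astype(int);w=np.zeros_like(m);w[y-45:y+45,x-45:x+45]=255;m&=w
    k,l,st,ce=cv2.connectedComponentsWithStats(m)
    i=1+np.argmax(st[1:,4]);ct=max(cv2.findContours((l==i).astype(np.uint8),0,1)[0],key=cv2.contourArea)
    print(n,st[i],onz(c,st[i,0]+st[i,2]/2,st[i,1]+st[i,3]/2,.06).round(4),'pred',np.round(proj(c,(.527,-.353,.06)),1))
    for P in((.527,-.303,.06),(.527,-.403,.06),(.477,-.353,.06),(.577,-.353,.06)): print(np.round(proj(c,P),1),end=' ')
    print()
E
```

```text
tcp_pos: [0.4015, -0.3537, 0.0355]
t 18.73 F [-4.3 -0.2  1.5] Mtool [ 0.051  1.009 -0.045] w 0.155 g 30.0
tcp_pos: [0.442, -0.3537, 0.0453]
t 19.35 F [-1.1 -0.3 -2.2] Mtool [-0.004  0.244 -0.033] w 0.1559 g 30.0
t [371 220  36  24 459] [ 0.5494 -0.3636  0.06  ] pred [385.4 240.8]
[365.9 241.2] [404.9 240.4] [386.6 260.6] [384.2 221.4] 
s [ 119  156   46   55 1545] [ 0.52   -0.3587  0.06  ] pred [144.1 186.4]
[167.5 187.3] [120.8 185.5] [148.1 166.9] [139.9 206.7]
```

```bash
python3 -m jog '0 0 0 -5 0;0 0 0 -4 0;0 0 0 0 0'|grep tcp; python3 m.py;python3 -m jog '0.157 0 0 -1 0;0.158 0 0 0 0;0.159 0 0 0 0;0.16 0 0 0 0;0.165 0 0 0 0'|grep tcp; python3 m.py;python3 -m jog '0.2 0 0 0 0;0.3 0 0 0 0;0.4 0 0 0 0;0.4 0 0 0 0;0.4 0 0 10 0'|grep tcp; python3 m.py; python3 -m jog '0.4 0 0 30 0;0.4 0 0 50 0;0.4 -10 0 50 0;0.4 -10 0 50 0;0.4 -20 0 40 0'|grep tcp
python3 - <<'E'
from h import *
T=cap('top');S=cap('scene')
for n,c in(('t',T),('s',S)):
    p=c['p'];h=cv2.cvtColor(p,cv2.COLOR_RGB2HSV);m=cv2.inRange(h,(2,100,50),(13,255,255))
    x,y=np.round(proj(c,(.527,-.353,.05))).astype(int);w=np.zeros_like(m);w[y-45:y+45,x-45:x+45]=255;m&=w
    m=cv2.morphologyEx(m,cv2.MORPH_OPEN,np.ones((13,13),np.uint8))
    ct=max(cv2.findContours(m,0,1)[0],key=cv2.contourArea);b=cv2.boundingRect(ct);(q,ax,an)=cv2.fitEllipse(ct)
    print(n,b,q,ax,onz(c,*q,.058).round(4),[np.round(proj(c,P),1).tolist() for P in((.527,-.303,.058),(.527,-.403,.058),(.477,-.353,.058),(.577,-.353,.058))])
E
```

```text
tcp_pos: [0.4408, -0.3539, 0.0362]
t 19.82 F [-0.6  0.7 -1.6] Mtool [-0.05   0.244  0.027] w 0.1578 g 30.0
tcp_pos: [0.4422, -0.3542, 0.0359]
t 20.45 F [ 0.4  0.1 -0.3] Mtool [ 0.059 -0.046  0.007] w 0.1619 g 0.0
tcp_pos: [0.4407, -0.3536, 0.0452]
t 21.07 F [0.8 0.5 0.4] Mtool [ 0.044 -0.063 -0.06 ] w 0.3995 g 0.0
tcp_pos: [0.4013, -0.3541, 0.2687]Traceback (most recent call last):
  File "<stdin>", line 7, in <module>
ValueError: max() iterable argument is empty
```

```bash
python3 - <<'E'
from h import *
for n in('top','scene'):
    c=cap(n);p=c['p'];h=cv2.cvtColor(p,cv2.COLOR_RGB2HSV);m=cv2.inRange(h,(0,90,40),(14,255,255))
    x,y=np.round(proj(c,(.527,-.353,.05))).astype(int);w=np.zeros_like(m);w[y-45:y+45,x-45:x+45]=255;m&=w
    m=cv2.morphologyEx(cv2.morphologyEx(m,cv2.MORPH_CLOSE,np.ones((5,5),np.uint8)),cv2.MORPH_OPEN,np.ones((9,9),np.uint8))
    cs=cv2.findContours(m,0,1)[0]; print(n,len(cs))
    ct=max(cs,key=cv2.contourArea);b=cv2.boundingRect(ct);(q,ax,an)=cv2.fitEllipse(ct)
    print(b,np.round(q,1),np.round(ax,1),onz(c,*q,.058).round(4),[np.round(proj(c,P),1).tolist() for P in((.527,-.303,.058),(.527,-.403,.058),(.477,-.353,.058),(.577,-.353,.058))])
# mill parts in both views
for n in('top','scene'):
    c=cap(n);p=c['p'].astype(int);red=((p[:,:,0]>130)&(p[:,:,1]<70)&(p[:,:,2]<70)).astype(np.uint8)
    k,l,st,ce=cv2.connectedComponentsWithStats(red)
    print(n,'red',[(st[i].tolist(),ce[i].round(1).tolist()) for i in range(1,k) if st[i,4]>2 and 120<ce[i][0]<460 and 130<ce[i][1]<280])
    hi=((p.min(2)>135)&(p.max(2)-p.min(2)<22)).astype(np.uint8); k,l,st,ce=cv2.connectedComponentsWithStats(hi)
    print(n,'grey',[(st[i].tolist(),ce[i].round(1).tolist()) for i in range(1,k) if st[i,4]>15 and (120<ce[i][0]<240 and 170<ce[i][1]<300 if n=='top' else 340<ce[i][0]<460 and 120<ce[i][1]<260)])
    x0,y0,x1,y1=(130,190,230,290) if n=='top' else (350,120,450,220)
E
```

```text
top 1
(385, 221, 9, 9) [389. 225.] [9.5 9.5] [ 0.5676 -0.3653  0.058 ] [[365.7, 241.3], [404.7, 240.5], [386.4, 260.6], [384.0, 221.5]]
scene 1
(120, 168, 45, 45) [142.5 191. ] [41.7 45. ] [ 0.5375 -0.3549  0.058 ] [[167.7, 187.8], [121.0, 186.0], [148.3, 167.4], [140.2, 207.2]]
top red [([170, 208, 7, 3, 15], [172.9, 208.9])]
top grey [([143, 211, 17, 9, 67], [151.1, 214.8]), ([165, 210, 17, 5, 40], [174.6, 212.3]), ([138, 221, 12, 9, 49], [142.9, 224.3]), ([191, 247, 5, 6, 21], [192.9, 249.8]), ([183, 250, 6, 9, 38], [185.2, 254.2])]
scene red [([392, 175, 9, 5, 42], [395.9, 177.0])]
scene grey [([409, 140, 19, 7, 73], [418.2, 143.0]), ([423, 152, 13, 6, 42], [428.2, 154.1]), ([385, 159, 21, 12, 78], [393.1, 164.6])]
```

```bash
python3 - <<'E'
from h import *
T=cap('top');S=cap('scene')
print(tri(T,(151.1,214.8),S,(418.2,143)))
print('red',tri(T,(172.9,208.9),S,(395.9,177)))
for P in((.567,.167,.300),(.567,.167,.147),(.518,.15,.117)): print(P,np.round(proj(T,P),1),np.round(proj(S,P),1))
p=S['p'];h=cv2.cvtColor(p,cv2.COLOR_RGB2GRAY)
for y in range(132,160,2): print(y,' '.join('%3d'%v for v in h[y,396:440:2]))
s=r.sense();print(s['joints'])
E
```

```text
(array([0.57020914, 0.1687508 , 0.29865954]), np.float64(0.0003054162098664968))
red (array([0.59248005, 0.14400301, 0.22828475]), np.float64(0.001899108071144601))
(0.567, 0.167, 0.3) [151.8 216.3] [417.3 140.9]
(0.567, 0.167, 0.147) [172.2 225.2] [399.9 189.8]
(0.518, 0.15, 0.117) [182.1 246.9] [387.  176.8]
132 109 107 108 110 109 110 112 110 110 111 112 112 113 111 112 113 111 114 111 103 102 115
134 124 124 123 123 123 124 124 121 120 120 120 117 116 117 117 115 115 115 113 113 112 113
136 133 134 133 133 132 130 132 131 130 130 130 129 128 129 129 128 127 128 127 127 125 126
138 140 140 140 140 139 139 140 139 138 138 139 139 139 139 144 145 139 137 135 134 135 136
140 142 139 140 140 140 138 141 139 141 138 144 147 160 166 177 173 147 139 140 138 139 139
142 139 139 139 140 139 139 140 143 151 159 170 175 181 182 176 166 146 137 139 138 138 137
144 139 140 139 140 140 140 134 164 173 177 176 166 156 144 126 125 137 140 140 140 140 140
146 139 139 138 136 137 132 115 151 155 143 128 117 109 109 106 122 138 139 140 140 139 141
148 142 143 138 139 137 123  95 106 109 106 104 106 105 105 109 129 136 135 137 135 136 138
150 144 143 143 142 141 114  94 104 105 104 105 106 105 106 119 139 136 136 134 133 134 134
152 143 143 142 144 134  99  95 105 106 104 105 103 105 110 151 166 160 154 146 139 139 139
154 142 143 142 142 122  93 100 105 106 104 104 106 107 125 165 170 167 169 162 150 143 141
156 137 138 135 127 103  92 102 110 111 116 117 115 117 126 135 131 135 142 148 153 146 141
158 132 125 116 115 117 111 115 120 115  99 107 107 107 108 109 108 109 109 112 124 138 140
[-2.40179703e+01  1.19591912e+01 -8.96307273e+00 -1.42311927e-02
 -6.92468073e+01 -6.65099113e+01]
```

```bash
python3 -m jog '0 0 0 50 0;0 0 0 45 0;0 19 48.7 0 2;0 19 48.7 0 2;0 19 48.7 0 2' >/dev/null; python3 -m jog '0 19 48.7 0 2;0 19 48.7 0 2;0 19 48.7 0 2;0 19 48.7 0 2;0 19 48.7 0 2'>/dev/null; python3 -m jog '0 19 48.7 0 2;0 19 48.7 0 1;0 19 48.7 0 0;0 0 0 0 0' | grep -E 'time|tcp|rot|width'; python3 -m jog '0 0 0 0 0' | grep -E 'tcp|rot'; python3 m.py
```

```text
time_s: 23.85
tcp_pos: [0.6108, 0.1853, 0.3567]
ee_rot: [[-0.947, -0.32, -0.005], [-0.32, 0.947, -0.002], [0.005, -0.0, -1.0]]
gripper_width: 0.004
tcp_pos: [0.6101, 0.1818, 0.3592]
ee_rot: [[-0.948, -0.317, -0.002], [-0.317, 0.948, -0.002], [0.003, -0.001, -1.0]]
t 23.98 F [-0.4  0.3 -0.5] Mtool [ 0.047 -0.025 -0.005] w 0.0046 g 0.0
```

```bash
python3 -m jog '0 0 0 -40 0;0 0 0 -34 0;0 0 0 0 0;0 -25 -8.6 0 0;0 -16 -5.5 -1 0' | grep -E 'tcp'; python3 m.py; python3 -m jog '0 -16 -5.5 -1 0;0 -15 -5.2 -5 0;0 -15.5 -5.3 -6 0;0 -13.4 -4.6 -9 0;0 -13.4 -4.6 -9.7 0' | grep tcp; python3 m.py;  python3 -m jog '0 -10.7 -3.7 -12.5 0;0 -10.7 -3.7 -13 0;0 -7.2 -2.5 -15 0;0 -7.2 -2.5 -15.5 0;0 -3 -1 -16 0' | grep tcp; python3 m.py
```

```text
tcp_pos: [0.5704, 0.167, 0.2883]
t 24.6 F [ 3.1 -0.5 -0.6] Mtool [ 0.234 -0.839 -0.012] w 0.005 g 1.3
tcp_pos: [0.4974, 0.1421, 0.2585]
t 25.23 F [ 1.5 -0.4  1.5] Mtool [ 0.204 -0.265 -0.026] w 0.0063 g 1.0
tcp_pos: [0.4583, 0.1289, 0.1853]
t 25.85 F [-0.  -1.4  1.8] Mtool [0.027 0.263 0.042] w 0.0027 g 0.7
```

```bash
python3 -m jog '0 -3.3 -1.2 -17 0;0 -8 -2.7 -17 0;0 -5 -1.8 -17 0;0 4 1.4 -16 0;0 0 0 -8 0' | grep tcp; python3 m.py;  python3 -m jog '0 0 0 -4 0;0 0 0 -4 0;0 0 0 0 0' | grep tcp; python3 m.py
```

```text
tcp_pos: [0.4465, 0.1252, 0.1093]
t 26.48 F [0.5 0.4 0.7] Mtool [ 0.026 -0.096 -0.007] w 0.001 g 0.5
tcp_pos: [0.4448, 0.1247, 0.0999]
t 26.85 F [-0.3 -0.  -0. ] Mtool [ 0.036  0.075 -0.045] w 0.01 g 0.1
```

```bash
for i in 1; do python3 -m jog '0 0 0 -3 0;0 0 0 0 0' | grep tcp; python3 m.py; python3 -m jog '0 0 0 -3 0;0 0 0 0 0' | grep tcp; python3 m.py; python3 -m jog '0 0 0 -3 0;0 0 0 0 0' | grep tcp; python3 m.py; done
```

```text
tcp_pos: [0.4454, 0.1249, 0.0987]
t 27.1 F [-3.2 -0.6 12.9] Mtool [-0.099  1.031 -0.055] w 0.0049 g 6.4
tcp_pos: [0.4457, 0.125, 0.098]
t 27.35 F [-9.2 -1.3 29.8] Mtool [-0.53   2.738  0.029] w 0.0049 g 15.3
tcp_pos: [0.4459, 0.125, 0.0975]
t 27.6 F [-17.5  -2.2  48.3] Mtool [-1.003  4.599 -0.019] w 0.0038 g 24.7
```

```bash
python3 -m jog '0 0 0 20 0;0 0 0 50 0;0 0 0 60 0;0 20 7 60 0;0 50 17 10 0' >/dev/null; python3 -m jog '0 50 17 0 0;0 18 7 0 0;0 0 0 0 0;0 0 0 0 0' | grep tcp
cat > red.py <<'E'
from h import *
def reds(n,box=None,thr=(110,75)):
    c=cap(n);p=c['p'].astype(int);m=((p[:,:,0]>thr[0])&(p[:,:,1]<thr[1])&(p[:,:,2]<thr[1])&(p[:,:,0]>2*p[:,:,1])).astype(np.uint8)
    k,l,st,ce=cv2.connectedComponentsWithStats(m)
    q=np.array(proj(c,(.515,.149,.14)))
    for i in range(1,k):
        if st[i,4]>2 and np.linalg.norm(ce[i]-q)<110: print(n,st[i].tolist(),ce[i].round(1).tolist())
    print(n,'C at',q.round(1)); return c
if __name__=='__main__':
    for n in('wrist','scene','top'): c=reds(n); n=='wrist' and save(c,'w3.png')
E
python3 red.py
```

```text
tcp_pos: [0.5818, 0.1724, 0.2895]
wrist [275, 56, 5, 7, 28] [276.6, 59.1]
wrist [247, 75, 16, 11, 107] [254.8, 80.3]
wrist [234, 81, 12, 16, 120] [238.8, 88.0]
wrist C at [277.7 116.6]
scene [365, 166, 6, 5, 24] [367.9, 168.2]
scene C at [388.4 169.1]
top [195, 251, 6, 5, 27] [197.6, 252.8]
top [189, 256, 5, 2, 10] [191.0, 256.5]
top [189, 266, 4, 4, 9] [190.4, 267.8]
top C at [180.2 247.6]
```

```bash
cat > lid.py <<'E'
from red import *
C=np.array([.518,.150,.117]);a=np.radians(19);xh=np.array([np.cos(a),np.sin(a),0]);ey=np.array([-np.sin(a),np.cos(a),0]);z=np.array([0,0,1.])
ex=np.cos(np.pi/6)*xh+.5*z;n=np.cos(np.pi/6)*z-.5*xh
def onlid(c,u,v,h):
    o,d=ray(c,u,v);P=o+d*((n@(C+h*n-o))/(n@d));q=P-C;return np.array([q@ex,q@ey])*1000
def pts(name,thr=(110,75)):
    c=cap(name);p=c['p'].astype(int);m=((p[:,:,0]>thr[0])&(p[:,:,1]<thr[1])&(p[:,:,2]<thr[1])&(p[:,:,0]>2*p[:,:,1])).astype(np.uint8)
    k,l,st,ce=cv2.connectedComponentsWithStats(m)
    for i in range(1,k):
        if st[i,4]<4: continue
        for h in(.010,.022,.038):
            q=onlid(c,*ce[i],h)
            if np.hypot(*q)<75: print(name,st[i,4],ce[i].round(1),h,'ex,ey',q.round(1),'r',np.hypot(*q).round(1),'ang cw to mark',np.degrees(np.arctan2(-q[1],-q[0])).round(1))
    return c
if __name__=='__main__':
    import sys
    for nm in sys.argv[1:]: pts(nm)
E
python3 lid.py wrist scene top
```

```text
wrist 28 [276.7  58.6] 0.01 ex,ey [-56.4  -0.4] r 56.4 ang cw to mark 0.5
wrist 28 [276.7  58.6] 0.022 ex,ey [-47.1  -0.4] r 47.1 ang cw to mark 0.5
wrist 28 [276.7  58.6] 0.038 ex,ey [-34.6  -0.3] r 34.6 ang cw to mark 0.5
wrist 107 [254.8  80.2] 0.01 ex,ey [-34.  -20.4] r 39.7 ang cw to mark 30.9
wrist 107 [254.8  80.2] 0.022 ex,ey [-25.7 -19.4] r 32.2 ang cw to mark 37.1
wrist 107 [254.8  80.2] 0.038 ex,ey [-14.5 -18.2] r 23.3 ang cw to mark 51.4
wrist 120 [238.9  87.6] 0.01 ex,ey [-26.6 -34.5] r 43.5 ang cw to mark 52.4
wrist 120 [238.9  87.6] 0.022 ex,ey [-18.5 -32.9] r 37.8 ang cw to mark 60.6
wrist 120 [238.9  87.6] 0.038 ex,ey [ -7.8 -30.9] r 31.8 ang cw to mark 75.8
scene 24 [367.9 168.2] 0.01 ex,ey [-36.  -25.7] r 44.2 ang cw to mark 35.5
scene 24 [367.9 168.2] 0.022 ex,ey [-14.2 -33.8] r 36.6 ang cw to mark 67.2
scene 24 [367.9 168.2] 0.038 ex,ey [ 14.9 -44.5] r 46.9 ang cw to mark 108.4
top 26 [197.6 252.7] 0.01 ex,ey [-23.4 -29.7] r 37.9 ang cw to mark 51.8
top 26 [197.6 252.7] 0.022 ex,ey [-18.2 -32. ] r 36.8 ang cw to mark 60.3
top 26 [197.6 252.7] 0.038 ex,ey [-11.2 -34.9] r 36.7 ang cw to mark 72.2
top 10 [191.  256.5] 0.01 ex,ey [-26.9 -11.9] r 29.4 ang cw to mark 23.8
top 10 [191.  256.5] 0.022 ex,ey [-21.6 -14.4] r 26.0 ang cw to mark 33.6
top 10 [191.  256.5] 0.038 ex,ey [-14.6 -17.7] r 22.9 ang cw to mark 50.4
top 9 [190.4 267.8] 0.01 ex,ey [-54.3   0.3] r 54.3 ang cw to mark -0.4
top 9 [190.4 267.8] 0.022 ex,ey [-48.7  -2.3] r 48.7 ang cw to mark 2.7
top 9 [190.4 267.8] 0.038 ex,ey [-41.2  -5.8] r 41.6 ang cw to mark 8.0
```

```bash
python3 -m jog '1 -41.5 -14.5 0 7.5;1 -41.5 -14.5 0 7.5;1 0 0 -50 0;1 0 0 -50 0;1 0 0 -30 0' | grep tcp; python3 m.py; python3 -m jog '1 0 0 -14.5 0;1 0 0 0 0;0 0 0 0 0;0 0 0 0 0;0 0 0 0 0' | grep -E 'tcp|rot'; python3 m.py;python3 -m jog '0 0 0 0 0;0 0 0 0 -5;0 0 0 0 -5;0 0 0 0 0' | grep -E 'tcp|rot'; python3 m.py
```

```text
tcp_pos: [0.4969, 0.1409, 0.1615]
t 29.65 F [-48.9  -6.2  97.6] Mtool [-4.372 13.025  0.986] w 0.4896 g 54.1
tcp_pos: [0.4944, 0.1379, 0.1538]
ee_rot: [[-0.832, -0.554, -0.009], [-0.554, 0.832, -0.01], [0.013, -0.003, -1.0]]
t 30.27 F [-26.8 -15.1  54.1] Mtool [-1.985  9.074 -0.792] w 0.5678 g 49.1
tcp_pos: [0.4925, 0.1382, 0.1547]
ee_rot: [[-0.915, -0.403, -0.012], [-0.403, 0.915, -0.011], [0.015, -0.005, -1.0]]
t 30.77 F [-34.9 -12.5  62.2] Mtool [-3.138 11.271 -1.369] w 0.5615 g 62.0
```

```bash
python3 -m jog '0.6 0 0 12 0;1 0 0 20 0;1 0 0 20 0;1 0 0 0 0;1 0 0 0 0' | grep -E 'tcp'; python3 m.py; python3 -m jog '1 20 7 40 0;1 40 14 50 0;1 25 9 0 0;1 0 0 0 0' | grep -E 'tcp|rot'; python3 m.py; sed -i 's/C=np.array(\[.518,.150/C=np.array([.5135,.1485/' lid.py; python3 lid.py wrist scene top | grep -v 0.01
python3 - <<'E'
from lid import *
c=cap('wrist');g=cv2.cvtColor(c['p'],cv2.COLOR_RGB2GRAY);q=np.array(proj(c,C+.038*n));m=(g<70).astype(np.uint8)
k,l,st,ce=cv2.connectedComponentsWithStats(m)
for i in range(1,k):
    if st[i,4]>300: print(st[i],ce[i].round(1),q.round(1))
E
```

```text
tcp_pos: [0.4989, 0.1435, 0.1966]
t 31.4 F [-0.3 -0.4  0.1] Mtool [-0.025 -0.002  0.022] w 0.9565 g 0.0
tcp_pos: [0.5833, 0.1734, 0.2827]
ee_rot: [[-0.918, -0.397, -0.003], [-0.397, 0.918, -0.001], [0.003, 0.0, -1.0]]
t 31.9 F [-1.2  0.2 -1. ] Mtool [-0.029  0.077 -0.017] w 1.0032 g 0.0
wrist 30 [288.3  56.2] 0.022 ex,ey [-41.1  -0.5] r 41.1 ang cw to mark 0.7
wrist 30 [288.3  56.2] 0.038 ex,ey [-28.4  -0.7] r 28.4 ang cw to mark 1.5
wrist 149 [268.8  67.9] 0.022 ex,ey [-28.1 -16.1] r 32.4 ang cw to mark 29.9
wrist 149 [268.8  67.9] 0.038 ex,ey [-16.2 -15.4] r 22.3 ang cw to mark 43.6
scene 12 [369.  164.5] 0.022 ex,ey [-19.5 -27.4] r 33.7 ang cw to mark 54.6
scene 12 [369.  164.5] 0.038 ex,ey [ 10.  -38.5] r 39.7 ang cw to mark 104.6
top 20 [195.7 259.1] 0.022 ex,ey [-26.9 -22.4] r 35.0 ang cw to mark 39.8
top 20 [195.7 259.1] 0.038 ex,ey [-19.7 -25.6] r 32.3 ang cw to mark 52.4
top 10 [189.4 259.7] 0.022 ex,ey [-22.8  -8.4] r 24.3 ang cw to mark 20.3
top 10 [189.4 259.7] 0.038 ex,ey [-15.7 -11.9] r 19.6 ang cw to mark 37.1
top 9 [190.4 267.8] 0.022 ex,ey [-43.5  -2.9] r 43.6 ang cw to mark 3.8
top 9 [190.4 267.8] 0.038 ex,ey [-35.9  -6.4] r 36.5 ang cw to mark 10.0
[ 253   62   69   77 3205] [285.9 101.6] [287.3  90.1]
[    0   246   560   174 46777] [219.5 366.2] [287.3  90.1]
[ 367  246   57   37 1263] [387.3 268.2] [287.3  90.1]
[ 384  253  176   93 9406] [494.7 304. ] [287.3  90.1]
```

```bash
python3 -m jog '1 -42.5 -15 0 6.5;1 -42 -15 0 6.5;1 0 0 -45 0;1 0 0 -45 0;1 0 0 -28 0' | grep tcp; python3 -m jog '1 0 0 -10 0;1 0 0 -10 0;1 0 0 0 0' | grep -E 'tcp|rot'; python3 m.py
```

```text
tcp_pos: [0.4962, 0.1421, 0.1652]
tcp_pos: [0.4982, 0.143, 0.1471]
ee_rot: [[-0.804, -0.594, 0.0], [-0.594, 0.804, 0.0], [-0.0, -0.0, -1.0]]
t 33.1 F [-0.2 -0.4 -0. ] Mtool [ 0.012 -0.021 -0.03 ] w 1.0004 g 0.0
```

```bash
python3 -m jog '0 0 0 0 0;0 0 0 0 0;0 0 0 0 0;0 0 0 0 0;0 0 0 0 0' | grep -E 'tcp'; python3 m.py; python3 -m jog '0 0 0 0 -6;0 0 0 0 -6;0 0 0 0 0' | grep -E 'rot'; python3 m.py; python3 -m jog '0 0 0 0 -6;0 0 0 0 -6;0 0 0 0 0' | grep -E 'tcp|rot'; python3 m.py; python3 -m jog '1 0 0 0 0;1 0 0 0 0;1 0 0 0 0;1 0 0 0 0;1 0 0 30 0' | grep -E 'tcp|rot'; python3 m.py; python3 -m jog '1 0 0 50 0;1 42 15 30 0;1 42 15 0 0;1 0 0 0 0' | grep -E 'tcp|rot';python3 lid.py wrist scene top
```

```text
tcp_pos: [0.4986, 0.1426, 0.1472]
t 33.73 F [ 1.6 -2.5 -0.7] Mtool [1.024 0.005 0.079] w 0.6416 g 29.5
ee_rot: [[-0.91, -0.415, 0.0], [-0.415, 0.91, 0.0], [-0.0, 0.0, -1.0]]
t 34.1 F [ 0.3 -1.1  0.7] Mtool [ 0.218 -0.031 -0.062] w 0.638 g 29.8
tcp_pos: [0.4984, 0.1436, 0.1471]
ee_rot: [[-0.976, -0.219, 0.001], [-0.219, 0.976, 0.001], [-0.001, 0.001, -1.0]]
t 34.48 F [ 1.  -1.8 -0.4] Mtool [-0.863 -0.229 -0.546] w 0.6365 g 30.5
tcp_pos: [0.4966, 0.1422, 0.1751]
ee_rot: [[-0.977, -0.215, -0.006], [-0.215, 0.977, -0.003], [0.006, -0.002, -1.0]]
t 35.1 F [0.6 0.2 0.3] Mtool [-0.012 -0.076 -0.02 ] w 0.987 g 0.0
tcp_pos: [0.5838, 0.1737, 0.2555]
ee_rot: [[-0.977, -0.215, -0.001], [-0.215, 0.977, -0.0], [0.001, -0.0, -1.0]]
wrist 33 [259.9  50.2] 0.01 ex,ey [-51.1  -0.3] r 51.1 ang cw to mark 0.4
wrist 33 [259.9  50.2] 0.022 ex,ey [-41.2   0.1] r 41.2 ang cw to mark -0.2
wrist 33 [259.9  50.2] 0.038 ex,ey [-28.1   0.8] r 28.1 ang cw to mark -1.6
wrist 143 [248.7  62.2] 0.01 ex,ey [-41.  -10.3] r 42.3 ang cw to mark 14.1
wrist 143 [248.7  62.2] 0.022 ex,ey [-31.7  -9.3] r 33.0 ang cw to mark 16.4
wrist 143 [248.7  62.2] 0.038 ex,ey [-19.2  -8. ] r 20.8 ang cw to mark 22.7
top 10 [187.5 261.5] 0.01 ex,ey [-30.9  -0. ] r 30.9 ang cw to mark 0.1
top 10 [187.5 261.5] 0.022 ex,ey [-25.5  -2.7] r 25.6 ang cw to mark 6.0
top 10 [187.5 261.5] 0.038 ex,ey [-18.3  -6.2] r 19.3 ang cw to mark 18.7
top 18 [193.3 262.2] 0.01 ex,ey [-37.7 -11.8] r 39.6 ang cw to mark 17.4
top 18 [193.3 262.2] 0.022 ex,ey [-32.3 -14.3] r 35.3 ang cw to mark 23.9
top 18 [193.3 262.2] 0.038 ex,ey [-24.9 -17.6] r 30.5 ang cw to mark 35.3
top 9 [190.4 267.8] 0.01 ex,ey [-49.1  -0.2] r 49.1 ang cw to mark 0.3
top 9 [190.4 267.8] 0.022 ex,ey [-43.5  -2.9] r 43.6 ang cw to mark 3.8
top 9 [190.4 267.8] 0.038 ex,ey [-35.9  -6.4] r 36.5 ang cw to mark 10.0
```

```bash
python3 -m jog '1 -43 -15 0 10;1 -42 -15 0 10;1 0 0 -45 0;1 0 0 -45 0;1 0 0 -10 0' >/dev/null; python3 -m jog '1 0 0 -10 0;1 0 0 0 0;0 0 0 0 0;0 0 0 0 0;0 0 0 0 0' | grep -E 'tcp|rot'; python3 m.py; python3 -m jog '0 0 0 0 0;0 0 0 0 0;0 0 0 0 -8;0 0 0 0 -8;0 0 0 0 -8' | grep -E 'tcp'; python3 -m jog '0 0 0 0 0;0 0 0 0 0' | grep -E 'tcp|rot'; python3 m.py; python3 -m jog '1 0 0 0 0;1 0 0 0 0;1 0 0 0 0;1 0 0 0 0;1 0 0 30 0' >/dev/null; python3 m.py; python3 -m jog '1 0 0 50 0;1 42 15 30 0;1 42 15 0 0;1 0 0 0 0' | grep -E 'tcp|rot';python3 lid.py wrist scene top
```

```text
tcp_pos: [0.4974, 0.1431, 0.1474]
ee_rot: [[-0.844, -0.537, 0.001], [-0.537, 0.844, 0.001], [-0.001, -0.0, -1.0]]
t 37.0 F [ 0.6  0.2 -0.5] Mtool [-0.014  0.037 -0.012] w 0.7455 g 0.0
tcp_pos: [0.4974, 0.1436, 0.1472]
tcp_pos: [0.4973, 0.1435, 0.1472]
ee_rot: [[-0.989, -0.149, 0.001], [-0.149, 0.989, 0.001], [-0.001, 0.001, -1.0]]
t 37.88 F [-0.7 -1.3  1.6] Mtool [-0.972 -0.03  -0.538] w 0.6385 g 30.8
t 38.5 F [0.3 0.9 0.5] Mtool [-0.033 -0.166 -0.027] w 0.9942 g 0.0
tcp_pos: [0.5828, 0.1737, 0.2555]
ee_rot: [[-0.989, -0.146, -0.001], [-0.146, 0.989, -0.0], [0.001, -0.0, -1.0]]
wrist 160 [246.8  61.2] 0.01 ex,ey [-44.2  -3.4] r 44.3 ang cw to mark 4.4
wrist 160 [246.8  61.2] 0.022 ex,ey [-34.7  -2.5] r 34.7 ang cw to mark 4.1
wrist 160 [246.8  61.2] 0.038 ex,ey [-22.   -1.3] r 22.0 ang cw to mark 3.3
top 31 [188.5 264.7] 0.01 ex,ey [-39.8   0.9] r 39.8 ang cw to mark -1.4
top 31 [188.5 264.7] 0.022 ex,ey [-34.3  -1.7] r 34.3 ang cw to mark 2.8
top 31 [188.5 264.7] 0.038 ex,ey [-26.9  -5.2] r 27.4 ang cw to mark 11.0
```

```bash
python3 - <<'E'
from lid import *
c=cap('wrist');p=c['p'].astype(int);m=(p[:,:,0]>100)&(p[:,:,1]<80)&(p[:,:,0]>1.8*p[:,:,1])&(p[:,:,0]>1.8*p[:,:,2]);m[:, :200]=0;m[:,300:]=0;m[140:]=0
for v in range(40,90):
    u=np.nonzero(m[v])[0]
    if len(u): print(v,u.min(),u.max(),len(u),[onlid(c,u.mean(),v,h).round(1).tolist() for h in(.01,.022,.038)], p[v,u,0].mean().round())
# collar side silhouettes at top-plane
g=p.sum(2)
for v in(75,85,95): 
    u=np.nonzero(g[v,200:320]<190)[0]+200; print(v,u.min(),u.max(),onlid(c,u.min(),v,.038).round(1),onlid(c,u.max(),v,.038).round(1))
E
```

```text
53 251 252 2 [[-54.7, 1.0], [-44.9, 1.7], [-31.7, 2.6]] 188.0
54 248 252 5 [[-54.1, -0.3], [-44.3, 0.4], [-31.2, 1.4]] 190.0
55 248 252 5 [[-53.1, -0.5], [-43.4, 0.3], [-30.3, 1.2]] 190.0
56 248 252 5 [[-52.2, -0.6], [-42.5, 0.1], [-29.5, 1.1]] 190.0
57 248 252 5 [[-51.2, -0.7], [-41.6, 0.0], [-28.7, 1.0]] 188.0
58 248 253 6 [[-50.2, -0.5], [-40.6, 0.3], [-27.7, 1.2]] 185.0
59 248 253 6 [[-49.3, -0.6], [-39.7, 0.1], [-26.9, 1.1]] 174.0
60 247 253 7 [[-48.4, -1.1], [-38.9, -0.4], [-26.2, 0.7]] 157.0
61 244 250 7 [[-48.1, -3.7], [-38.5, -2.8], [-25.8, -1.6]] 178.0
62 242 250 9 [[-47.3, -4.6], [-37.8, -3.7], [-25.2, -2.4]] 178.0
63 242 250 9 [[-46.4, -4.8], [-36.9, -3.8], [-24.3, -2.6]] 176.0
64 242 251 10 [[-45.3, -4.5], [-35.9, -3.5], [-23.4, -2.3]] 167.0
65 243 251 9 [[-44.3, -4.2], [-35.0, -3.3], [-22.5, -2.1]] 174.0
66 243 251 9 [[-43.4, -4.3], [-34.1, -3.4], [-21.7, -2.2]] 173.0
67 243 252 10 [[-42.4, -4.1], [-33.1, -3.1], [-20.8, -1.9]] 166.0
68 243 252 10 [[-41.4, -4.2], [-32.2, -3.3], [-20.0, -2.1]] 167.0
69 244 252 9 [[-40.4, -3.9], [-31.3, -3.0], [-19.1, -1.8]] 173.0
70 244 252 9 [[-39.5, -4.0], [-30.4, -3.1], [-18.2, -1.9]] 173.0
71 244 253 10 [[-38.5, -3.8], [-29.4, -2.9], [-17.3, -1.7]] 167.0
72 244 253 10 [[-37.6, -3.9], [-28.5, -3.0], [-16.5, -1.8]] 166.0
73 245 253 9 [[-36.5, -3.6], [-27.6, -2.7], [-15.6, -1.6]] 167.0
74 245 252 8 [[-35.7, -4.1], [-26.8, -3.2], [-14.9, -2.0]] 155.0
75 246 250 5 [[-34.9, -4.7], [-26.0, -3.7], [-14.2, -2.5]] 129.0
75 226 286 [-17.8 -18.2] [-8.1 24.1]
85 220 291 [-10.6 -23.5] [ 0.6 26.3]
95 218 293 [ -2.9 -25.8] [ 8.7 26.3]
```

```bash
python3 -m jog '1 -42 -15 0 7;1 -42 -15 0 7;1 0 0 -45 0;1 0 0 -45 0;1 0 0 -10 0' >/dev/null; python3 -m jog '1 0 0 -10 0;1 0 0 0 0;0 0 0 0 0;0 0 0 0 0;0 0 0 0 0' | grep -E 'tcp|rot'; python3 -m jog '0 0 0 0 0;0 0 0 0 0;0 0 0 0 -3.5;0 0 0 0 -3.5;0 0 0 0 0' | grep -E 'tcp|rot'; python3 m.py; python3 -m jog '1 0 0 0 0;1 0 0 0 0;1 0 0 0 0;1 0 0 0 0;1 0 0 30 0' >/dev/null; python3 -m jog '1 0 0 50 0;1 42 15 30 0;1 42 15 0 0;1 0 0 0 0' | grep -E 'tcp|rot'
python3 - <<'E'
from lid import *
c=cap('wrist');p=c['p'].astype(int);m=(p[:,:,0]>100)&(p[:,:,1]<80)&(p[:,:,0]>1.8*p[:,:,1])&(p[:,:,0]>1.8*p[:,:,2]);m[:, :200]=0;m[:,330:]=0;m[140:]=0
for v in range(40,90):
    u=np.nonzero(m[v])[0]
    if len(u): print(v,u.min(),u.max(),[onlid(c,u.mean(),v,h).round(1).tolist() for h in(.01,.022,.038)])
E
python3 lid.py top
```

```text
tcp_pos: [0.4973, 0.1431, 0.1474]
ee_rot: [[-0.924, -0.382, 0.001], [-0.382, 0.924, 0.0], [-0.001, 0.0, -1.0]]
tcp_pos: [0.4977, 0.1433, 0.1469]
ee_rot: [[-0.964, -0.268, 0.001], [-0.268, 0.964, 0.001], [-0.002, 0.001, -1.0]]
t 41.08 F [ 3.3 -1.2 -2.4] Mtool [-0.157 -0.795 -0.409] w 0.6357 g 30.2
tcp_pos: [0.5827, 0.1738, 0.2556]
ee_rot: [[-0.964, -0.266, -0.001], [-0.266, 0.964, -0.0], [0.001, -0.0, -1.0]]
47 265 269 [[-54.5, -0.5], [-44.6, -0.2], [-31.3, 0.2]]
48 265 269 [[-53.6, -0.6], [-43.7, -0.2], [-30.5, 0.2]]
49 265 269 [[-52.6, -0.6], [-42.8, -0.3], [-29.6, 0.2]]
50 265 269 [[-51.7, -0.6], [-41.9, -0.3], [-28.8, 0.1]]
51 265 270 [[-50.7, -0.3], [-40.9, 0.0], [-27.9, 0.4]]
52 265 271 [[-49.7, 0.1], [-40.0, 0.4], [-27.1, 0.8]]
53 264 272 [[-48.7, 0.0], [-39.1, 0.3], [-26.2, 0.7]]
54 263 272 [[-47.8, -0.4], [-38.2, -0.1], [-25.4, 0.3]]
55 263 271 [[-46.9, -0.9], [-37.4, -0.5], [-24.6, -0.1]]
56 263 271 [[-46.0, -0.9], [-36.5, -0.6], [-23.8, -0.1]]
57 263 271 [[-45.0, -0.9], [-35.6, -0.6], [-22.9, -0.1]]
58 263 271 [[-44.1, -1.0], [-34.7, -0.6], [-22.1, -0.2]]
59 263 271 [[-43.2, -1.0], [-33.8, -0.7], [-21.3, -0.2]]
60 263 271 [[-42.2, -1.1], [-32.9, -0.7], [-20.4, -0.3]]
61 263 271 [[-41.3, -1.1], [-32.0, -0.8], [-19.6, -0.3]]
62 263 271 [[-40.3, -1.2], [-31.1, -0.8], [-18.8, -0.3]]
63 263 271 [[-39.4, -1.2], [-30.2, -0.8], [-17.9, -0.4]]
64 263 271 [[-38.5, -1.2], [-29.3, -0.9], [-17.1, -0.4]]
65 263 271 [[-37.5, -1.3], [-28.4, -0.9], [-16.3, -0.4]]
66 263 271 [[-36.6, -1.3], [-27.6, -1.0], [-15.5, -0.5]]
67 264 271 [[-35.7, -1.0], [-26.6, -0.6], [-14.6, -0.2]]
68 265 267 [[-34.8, -2.2], [-25.9, -1.8], [-13.9, -1.3]]
top 31 [187.6 265.1] 0.01 ex,ey [-39.9   3.2] r 40.0 ang cw to mark -4.5
top 31 [187.6 265.1] 0.022 ex,ey [-34.4   0.5] r 34.4 ang cw to mark -0.8
top 31 [187.6 265.1] 0.038 ex,ey [-27.   -3.1] r 27.2 ang cw to mark 6.5
```

```bash
python3 m.py; python3 -c "
from station import r
print(r.finish_job())"
```

```text
t 42.3 F [-1.   0.2 -0.2] Mtool [0.021 0.055 0.03 ] w 1.0047 g 0.0
the job is handed in; nothing more can be done
None
```

I handed the job in at about 42 s with all steps done; the hand-in gave no verdict. By camera, all five balls are in the jar, the cup is upright within about 5 mm of the tile's centre, and the pointer is about 1° from the mark; the lid was pressed to its stop, but I hit the collar at about 98 N while its fingers were half open (limit 120 N).

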